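# Index the aperture wheel to its slit

## Robot

A 6-joint arm with a two-finger parallel gripper is mounted at the origin on a cart in front of the work surface, level with it; the furniture and walls round the work are solid. World frame = base frame: x ahead of the robot, y to its left, z up, the work surface at z = 0. Lengths are in m, angles in rad, forces in N, time in s.
With the tool pointing down it reaches from about 0.275 to 0.875 m from the base axis. Payload 12.5 kg.
Tool frame: the origin (TCP) lies midway between the tips of the shut fingers; the grasp point (between the pads) lies 19 mm behind it; z points along the fingers, y is the line along which they close (so a half turn about z gives the same grasp; the last joint's range is limited). The gripper opens to 85 mm and grips with 20 to 120 N. Pads are 22 mm wide; open, the fingers measure 114 mm over their backs; the gripper's body (76 mm by 85 mm) begins 54 mm behind the grasp point. The pads swing forward as they close: fully open they stand 13 mm farther back than shut.
Start: joints at [1.056, 0.351, 1.652, -0, 1.139, -0.085], TCP at [0.229, 0.5, 0.231] pointing down, gripper open.
Joint ranges: [-2.75, 2.75], [-0.79, 2.1], [0.01, 2.65], [-1.57, 4.71], [0.07, 3.14], [-2.87, 2.87]. Speed limits (rad/s): [2.22, 2.22, 2.79, 3.14, 3.14, 3.14].

## Interface

Orientations are given as a rotation vector (axis times angle).
In Python, from plant import * gives the robot as it stands.
- The arm moves only by the tool move_arm, never from a script. Its argument "targets" is one flat list of numbers, 7 for each row, row after row: the gripper command: -1 is fully open, 1 is shut, values between are in proportion, then the shift along the tool's x, y, z as a fraction of full scale, then the turn, a rotation vector about the tool's x, y, z as a fraction of full scale. A call has 1 to 5 rows; each row shifts and turns the commanded pose from where the row before left it, along the tool's axes as they then stand; what a row does not reach is not made up. Full scale, the value 1, is 0.04 m for a shift and pi rad for a turn. A row lasts 1/8 s, in which the tool goes at most 62.5 mm and 10.7 degrees, less where a joint would pass 70% of its speed; a pose out of reach is approached as far as the arm can. A call with a number of a shift or a turn outside -1 to 1 is refused whole. A call with a gripper value outside its range is refused whole. The fingers move at their own pace and stop on an object; "force" is the grip in N (left out, the last holds). Time passes only in rows, so rows that do not move let the fingers close. It gives the time, the measured TCP pose, the force, the opening and the grip force at its end, in the units of the state.
- observe(): the state, without advancing time (a new reading comes with each control period).
- capture(name): name is "side" or "top"; returns (picture, depth): 420x560x3 uint8, red, green, blue; 420x560 float32, m along the optical axis (not along the pixel's ray), 0 where there is no reading.
- camera_params(name): a dict with "mtx" (3x3 intrinsics, pixels), "R" (3x3) and "t" (3): a world point X has camera coordinates R X + t. Camera axes: x right, y down, z forward; pixel columns grow to the right and rows downward; lengths in m; the calibration is good to about 2 mm. A picture is of the moment at which its call begins. camera_params takes no time and is no camera call.
- finish_job(): hands the job in; it is judged then, once.
The state is a dict: "clock": time; "q": joint angles; "qvel": joint speeds; "effort": joint torques, N m; "tcp_pos": TCP position; "orientation": TCP orientation; "ft_force": force on the tool from outside, world axes, zero at the start; "moment": the same for the moment, N m; "gripper_width": opening from 0.0 (shut) to 1.0 (fully open); "gripper_force": force on a finger pad.
Only numpy, scipy, OpenCV 4.12 (cv2) and the standard library are available. Lean on these libraries where they do the work, as an engineer would, in place of code of your own. Each camera call takes 0.05 s, during which the arm holds its last target. There are 200 camera calls.

## Task

Take the index pin from its stand, put it into the bore of the wheel that lies beside the slit, and crank the wheel with the pin until the slit shows in the window of the cover. There feel with light pressure for the locking bore hidden under the wheel and push the pin gently home, collar down on the wheel, and let go of it. Touch the wheel unit only with the pin, never force the pin, and leave the other things on the bench where they are.

Things in the scene. Friction and masses are not known exactly. Their poses are not given: they have to be found in the camera images.
- aperture_unit: The fixed wheel unit: round grey foot, 188 mm across; on it a locking ring, over that the wheel, and over part of the wheel's rim a dark cover with one window. Origin on the wheel's axis at worktop height, z up, x from the axis to the window. Cover: top 37 mm above the worktop, 57 to 94 mm from the axis, 50 degrees to either side of x. Force limits (wheel included): pin 30 N, fingers 3 N.
- ring_top (a point): Point on the wheel's axis at the top face of the dark fixed locking ring, 18 mm above the worktop, under the wheel. The ring has one hidden bore, 11.6 mm wide and 12 mm deep, 45 mm from the axis, in an unmeasured direction within 0.22 rad either side of the unit's x. Find it by feel: a pin pressed lightly down in the wheel's bore stands on the ring elsewhere but sinks 10 mm farther there.
- window (a point): Middle of the window in the cover, at the cover's top face, 67 mm from the wheel's axis. The window is 17 mm (radially) by 42 mm.
- slit (a point): Middle of the slit, on the wheel's top face (30 mm above the worktop), 67 mm from its axis. The wheel, a metal disc 162 mm across and 10 mm thick with a low hub (top at 35 mm), has six apertures 60 degrees apart: five round glazed ones of 15 mm and this 5 x 14 mm slit, 1.2 rad or more from the window at first. It turns both ways without stops and stays where left; about 3 N at a bore turns it.
- slit_bore (a point): Middle of the mouth of the slit's own bore, on the wheel's top face 30 mm above the worktop: a round through-bore of 11.4 mm, 45 mm from the wheel's axis, on the same radius line as the slit. Each of the five other apertures has an equal bore.
- pin_grip (a point): Middle of the round ribbed grip (14 mm across, 47 mm long) of the loose steel index pin, 52.5 mm above the pin's tip; it stands upright in the stand. Pin: 76 mm long, 90 g; shank 10 mm across and 22 mm long with a 1 mm chamfered tip, above it a sprung collar 16 mm across and 4 mm high (gives 1 mm at 6 N), then the grip. z points from the tip to the grip.
- pin_tip (a point): Middle of the pin's lower end. With the pin home its collar stands on the wheel and this point is 8 mm above the worktop; standing on the locking ring it is 18 mm above the worktop.
- pin_stand: Fixed metal block, 50 x 50 mm (62 x 62 mm at its foot) and 30 mm high, with one upright bore of 12 mm, 24 mm deep, in which the pin stands with its collar on the top. Origin under its centre at worktop height. It may stand to the left or to the right of the wheel unit.
- drying_pot: Bystander: round jar with screw cap, 57 mm diameter, 69 mm high, origin under its centre. Stands on the other side of the wheel unit from the stand.
- mortar: Bystander: small bowl, 68 mm diameter, 24 mm high, origin under its centre.
- timer: Bystander: flat bench timer, 58 x 66 x 22 mm, origin under its centre.
- liquid_cell: Bystander: two small plates joined by thumb nuts, 60 x 38 x 30 mm, origin under its centre.
Mind the look-alikes: they are no part of the job. What is shaped like the part that bears pin_grip but red is not meant.

How it is judged:
By the outcome, as a careful person would: the job done as asked, in the order asked, and still so for the second after the job is handed in, with the robot touching nothing.
It also fails if it takes over 72 s, if anything falls off the work surface, if the arm or the gripper's body presses on something with over 40 N, if the wrist force passes 120 N, or if a joint passes its speed limit or range.

## Working session

There is one attempt and no reset: what is moved stays moved. The work goes in short steps, Python scripts to look and compute and a tool call to move; the robot and the scene stay as the last step left them, time stands still between calls to the robot, and variables do not carry over. Pictures are saved under pics/ and viewed, at most 10 in all, crops included, and the job is handed in when it is done.

Besides the shell and the picture viewer there is one more tool, called after ">>>" as name(argument=value, ...) on one line, values as JSON. move_arm: Moves the arm, as the interface text tells. Shift numbers are shares of 0.04 m and turn numbers shares of pi rad, none past 1 either way. Its arguments: {"type":"object","properties":{"targets":{"type":"array"},"force":{"type":"number"}},"required":["targets"]}

```bash
mkdir -p pics; ls; python3 - <<'E'
from plant import *
import cv2,numpy as np
s=observe();print(s)
for n in("top","side"):
    p,d=capture(n);cv2.imwrite(f"pics/{n}0.png",p[:,:,::-1]);np.savez(f"{n}0.npz",p=p,d=d);c=camera_params(n);print(n,c,(d>0).mean())
E
```

```text
pics
{'clock': 0.0, 'q': array([ 1.05639799e+00,  3.51217344e-01,  1.65245557e+00, -4.75584533e-05,
        1.13908228e+00, -8.46160802e-02]), 'qvel': array([ 0.00113458, -0.00258207,  0.00036655,  0.00251943,  0.00078074,
        0.00248917]), 'effort': array([-3.09794181e-03, -5.06093216e+01, -2.91410959e+01, -2.85567785e-04,
        4.45653262e-03, -1.84724833e-06]), 'tcp_pos': array([0.22899659, 0.49968472, 0.2307568 ]), 'orientation': array([-6.69821527e-01, -3.06904620e+00,  1.76466153e-03]), 'ft_force': array([ 0.74832847,  0.530195  , -0.28213284]), 'moment': array([-0.01156323, -0.01791729,  0.0413866 ]), 'gripper_force': 0.0, 'gripper_width': 1.005162845326622}
top {'mtx': array([[481.05923717,   0.        , 274.61238261],
       [  0.        , 481.05923717, 212.02115238],
       [  0.        ,   0.        ,   1.        ]]), 'R': array([[-0.02222731, -0.99970436, -0.00985567],
       [-0.98243229,  0.02366823, -0.18511245],
       [ 0.18529099,  0.00556797, -0.98266792]]), 't': array([0.01581264, 0.5146114 , 1.17010811])} 0.9959481292517007
side {'mtx': array([[429.72856426,   0.        , 282.71706229],
       [  0.        , 429.72856426, 211.09268584],
       [  0.        ,   0.        ,   1.        ]]), 'R': array([[ 0.99963659,  0.0067305 ,  0.02610355],
       [ 0.0265649 , -0.4105627 , -0.91144532],
       [ 0.00458266,  0.91180753, -0.41059229]]), 't': array([-0.52813791,  0.0340135 ,  0.98243676])} 0.9958205782312926
```

View pics/top0.png

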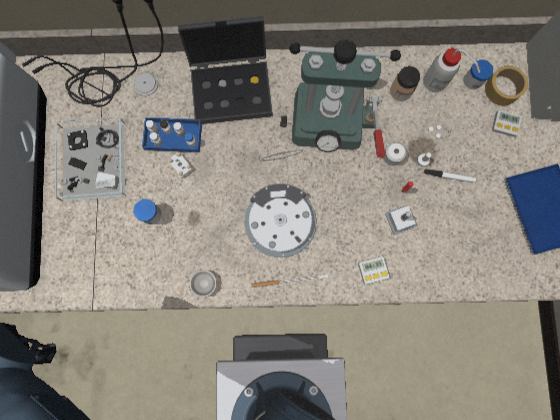

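View pics/side0.png

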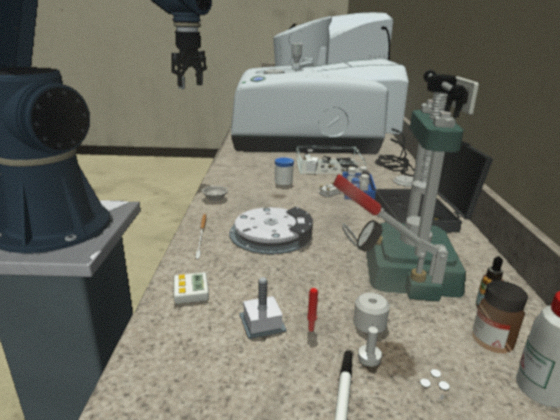

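The top view shows the wheel unit at (280,220) with its cover toward image-up. The stand with the grey pin is at (402,219), the red look-alike at (408,187), and the slit seems to be near (297,239). In the side view the pin is at (263,290). I'll zoom in and measure.

```bash
cat > h.py <<'E'
import numpy as np,cv2
from plant import camera_params
def ray(n,u,v):
    c=camera_params(n);k=np.linalg.inv(c["mtx"])@[u,v,1]
    return -c["R"].T@c["t"], c["R"].T@k
def atz(n,u,v,z):
    o,r=ray(n,u,v);return o+r*(z-o[2])/r[2]
def pix(n,X):
    c=camera_params(n);p=c["mtx"]@(c["R"]@np.asarray(X,float)+c["t"]);return p[:2]/p[2]
def tri(u,v,u2,v2):
    o,r=ray("top",u,v);p,q=ray("side",u2,v2)
    s=np.linalg.lstsq(np.c_[r,-q],p-o,rcond=None)[0]
    a,b=o+r*s[0],p+q*s[1];return (a+b)/2,np.linalg.norm(a-b)
def cloud(n,d):
    c=camera_params(n);v,u=np.indices(d.shape);K=np.linalg.inv(c["mtx"])
    X=(np.stack([u,v,np.ones_like(u)],-1)@K.T)*d[...,None]
    return (X-c["t"])@c["R"]
E
python3 - <<'E'
import numpy as np,cv2
from h import *
t=np.load("top0.npz");s=np.load("side0.npz")
a=cv2.resize(t["p"][175:265,235:325],(540,540),interpolation=cv2.INTER_CUBIC)
b=cv2.resize(t["p"][175:245,375:425],(250,350),interpolation=cv2.INTER_CUBIC)
im=np.zeros((540,790,3),np.uint8);im[:,:540]=a;im[:350,540:]=b
cv2.imwrite("pics/c1.png",im[:,:,::-1])
a=cv2.resize(s["p"][195:255,220:325],(735,420),interpolation=cv2.INTER_CUBIC)
b=cv2.resize(s["p"][265:345,235:330],(190,160),interpolation=cv2.INTER_CUBIC)
b=cv2.resize(s["p"][265:345,235:330],(665,560),interpolation=cv2.INTER_CUBIC)
cv2.imwrite("pics/c2.png",b[:,:,::-1])
# clouds
C=cloud("top",t["d"]);S=cloud("side",s["d"])
for nm,P,(v0,v1,u0,u1) in(("top",C,(205,235,385,420)),("side",S,(265,335,235,290))):
    p=P[v0:v1,u0:u1].reshape(-1,3)
    for lo,hi in((.025,.035),(.045,.07),(.07,.09)):
        q=p[(p[:,2]>lo)&(p[:,2]<hi)];print(nm,lo,len(q),q.mean(0) if len(q) else 0, (q.min(0)+q.max(0))/2 if len(q) else 0)
p=C[175:265,235:325];
q=p[(p[...,2]>.034)&(p[...,2]<.045)];print(len(q),q.min(0),q.max(0))
q=p[(p[...,2]>.022)&(p[...,2]<.034)];print(len(q),q.min(0),q.max(0))
E
```

```text
top 0.025 313 [ 0.49304464 -0.32027521  0.03037892] [ 0.49388742 -0.32225247  0.03002323]
top 0.045 18 [ 0.49178673 -0.3182082   0.05750255] [ 0.49380162 -0.31974642  0.05583048]
top 0.07 35 [ 0.49376332 -0.32125526  0.08157346] [ 0.49428268 -0.32130587  0.07936505]
side 0.025 630 [ 0.4969895  -0.32803433  0.02903627] [ 0.49644277 -0.32336018  0.02994531]
side 0.045 118 [ 0.49710765 -0.32774849  0.05779787] [ 0.49702173 -0.32703814  0.0576488 ]
side 0.07 89 [ 0.4969742  -0.32659501  0.07833858] [ 0.49676035 -0.32469614  0.07718322]
797 [ 0.41962995 -0.08285172  0.0340011 ] [0.59076652 0.0700316  0.04434238]
2523 [ 0.41724066 -0.08902011  0.02205614] [0.59121267 0.07045274 0.03399942]
```

View pics/c1.png

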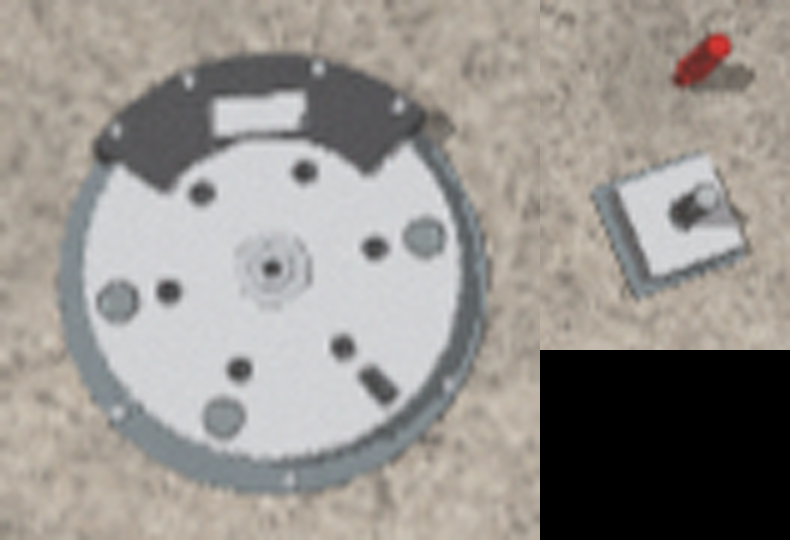

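View pics/c2.png

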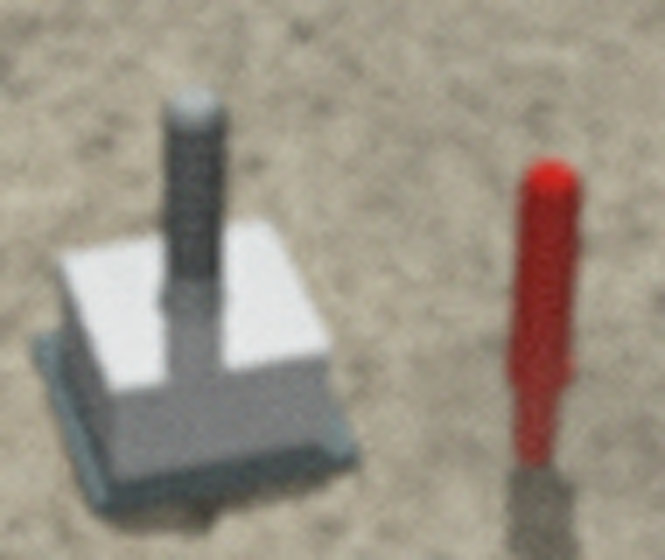

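The pin's grip top is at top px (408.2,213.0) and side px (262.7,279.6). The slit bore is at about (291.8,232.4), the hub at (279.9,219.3) and the window at (277.8,193.6). Next I compute poses.

```bash
python3 - <<'E'
import numpy as np,cv2
from h import *
np.set_printoptions(precision=4,suppress=True)
from scipy.optimize import least_squares
from scipy.spatial.transform import Rotation as Ro
t=np.load("top0.npz");s=np.load("side0.npz")
print("pintop",tri(408.2,213,262.7,279.6),"standtop",tri(402.5,217.75,262.3,308.4))
print("standtop z.03",atz("top",402.5,217.75,.03),atz("side",262.3,308.4,.03))
print("pintop z.084",atz("top",408.2,213,.084),atz("side",262.7,279.6,.084))
g=t["p"].mean(2)
B=[(203,193),(304,171),(375,247),(343,347),(240,370),(168,291)];P=[]
for x,y in B:
    u,v=(x+.5)/6-.5+235,(y+.5)/6-.5+175
    yy,xx=np.mgrid[round(v)-3:round(v)+4,round(u)-3:round(u)+4]
    w=np.clip(170-g[yy,xx],0,None);w[np.hypot(xx-u,yy-v)>3]=0
    P.append(atz("top",(w*xx).sum()/w.sum(),(w*yy).sum()/w.sum(),.0285))
P=np.array(P);f=lambda p:np.concatenate([[p[0]+p[3]*np.cos(p[2]-k*np.pi/3)-P[k,0],p[1]+p[3]*np.sin(p[2]-k*np.pi/3)-P[k,1]] for k in range(6)])
r=least_squares(f,[.49,0,np.arctan2(*(P[0]-P.mean(0))[1::-1]),.045]);print("axis",r.x,abs(r.fun).max(),"slit ang",r.x[2]-np.pi)
c=r.x[:2]
w=atz("top",(259.5)/6-.5+235,(114.5)/6-.5+175,.037);d=w[:2]-c;print("window",w,np.arctan2(d[1],d[0]),np.linalg.norm(d))
print("slitbore raw",P[3])
# hub from side
from plant import observe
st=observe();print(Ro.from_rotvec(st["orientation"]).as_matrix())
E
```

```text
pintop (array([ 0.4979, -0.3236,  0.0829]), np.float64(0.00015564838042625152)) standtop (array([ 0.4966, -0.323 ,  0.0286]), np.float64(0.0018108604471097165))
standtop z.03 [ 0.4955 -0.3228  0.03  ] [ 0.4976 -0.3246  0.03  ]
pintop z.084 [ 0.4978 -0.3233  0.084 ] [ 0.4979 -0.3252  0.084 ]
axis [ 0.4986 -0.009   0.71    0.0451] 0.00017379423377986147 slit ang -2.4316270471766153
window [ 0.565  -0.0052  0.037 ] 0.05798970316805329 0.06653951883884264
slitbore raw [ 0.4645 -0.0383  0.0285]
[[-0.9091  0.4167 -0.0005]
 [ 0.4167  0.9091 -0.0009]
 [ 0.0001 -0.001  -1.    ]]
```

```bash
python3 - <<'E'
import numpy as np,cv2
s=np.load("side0.npz")
b=cv2.resize(s["p"][195:255,220:325],(735,420),interpolation=cv2.INTER_CUBIC)
cv2.imwrite("pics/c3.png",b[:,:,::-1])
E
```

```text
(no output)
```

View pics/c3.png

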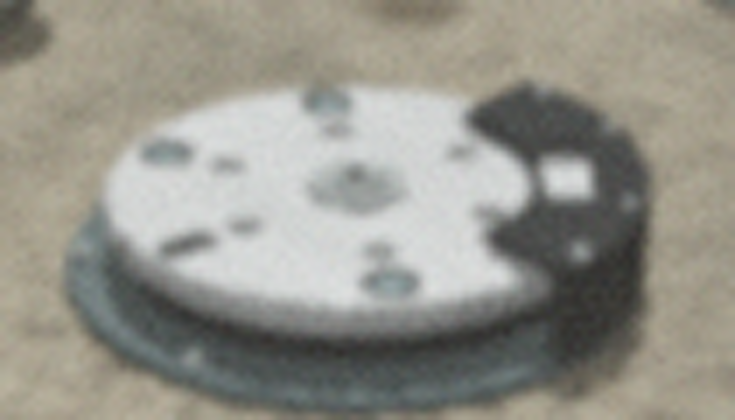

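The side crop confirms the slit at about (188,244), with its bore at (245,226). The bore's world position is about (0.4645,-0.0383), the axis (0.4986,-0.009), and the window direction about +0.058 rad. The pin is at about (0.4978,-0.323). I'll move toward the pin.

>>> move_arm(targets=[-1, -0.6, -1, 0, 0, 0, -0.0455, -1, -0.6, -1, 0, 0, 0, -0.0455, -1, -0.6, -1, 0, 0, 0, -0.0455, -1, -0.5, -1, 0, 0, 0, 0, -1, -0.5, -1, 0, 0, 0, 0], force=50)

```text
clock: 0.72
tcp_pos: [0.3042, 0.284, 0.2312]
orientation: [-0.001, -3.142, 0.0]
ft_force: [0.6, -0.0, -0.6]
gripper_width: 0.999
gripper_force: 0.0
```

>>> move_arm(targets=[-1, -0.3, -1, 0, 0, 0, 0, -1, -0.3, -1, 0, 0, 0, 0, -1, -0.3, -1, 0, 0, 0, 0, -1, -0.3, -1, 0, 0, 0, 0, -1, -0.3, -1, 0, 0, 0, 0])

```text
clock: 1.35
tcp_pos: [0.3638, 0.084, 0.2313]
orientation: [0.001, 3.142, 0.0]
ft_force: [0.1, 0.6, -0.0]
gripper_width: 0.999
gripper_force: 0.0
```

>>> move_arm(targets=[-1, -0.3, -1, 0, 0, 0, 0, -1, -0.3, -1, 0, 0, 0, 0, -1, -0.3, -1, 0, 0, 0, 0, -1, -0.3, -1, 0, 0, 0, 0, -1, -0.3, -1, 0, 0, 0, 0])

```text
clock: 1.98
tcp_pos: [0.4236, -0.1161, 0.2312]
orientation: [-0.002, -3.141, -0.0]
ft_force: [-0.3, -0.7, -0.0]
gripper_width: 1.0
gripper_force: 0.0
```

>>> move_arm(targets=[-1, -0.3, -1, 0, 0, 0, 0, -1, -0.3, -1, 0, 0, 0, 0, -1, -0.3, -1, 0, 0, 0, 0, -1, -0.3, -1, 0, 0, 0, 0, -1, -0.3, -1, 0, 0, 0, 0])

```text
clock: 2.6
tcp_pos: [0.4835, -0.3161, 0.231]
orientation: [-0.002, -3.141, -0.001]
ft_force: [0.3, 0.1, -0.1]
gripper_width: 1.003
gripper_force: 0.0
```

>>> move_arm(targets=[-1, -0.36, -0.2, 0.6, 0, 0, 0, -1, 0, 0, 1, 0, 0, 0, -1, 0, 0, 1, 0, 0, 0, -1, 0, 0, 1, 0, 0, 0, -1, 0, 0, 1, 0, 0, 0])

```text
clock: 3.22
tcp_pos: [0.4975, -0.3227, 0.0458]
orientation: [-0.002, -3.141, -0.0]
ft_force: [-0.1, -0.0, 0.3]
gripper_width: 1.0
gripper_force: 0.0
```

```bash
python3 - <<'E'
from plant import *
import cv2
p,d=capture("side");print(observe()["tcp_pos"])
cv2.imwrite("pics/g1.png",cv2.resize(p[205:345,190:340],(600,560),interpolation=cv2.INTER_CUBIC)[:,:,::-1])
E
```

```text
[ 0.49524265 -0.32095578  0.04087054]
```

View pics/g1.png

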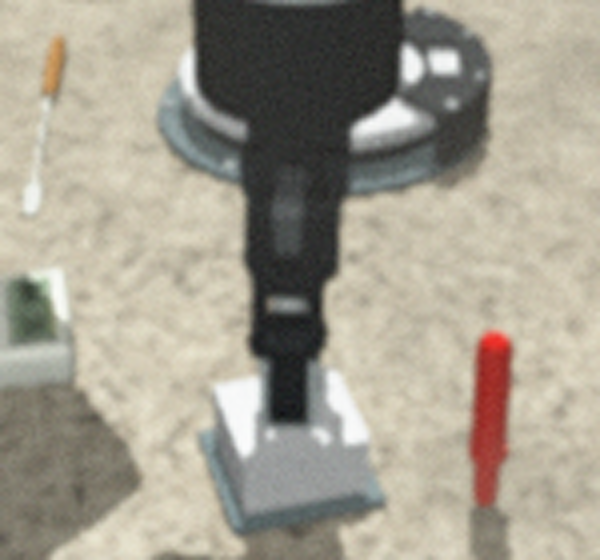

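The near finger, at crop x≈288 (px 262), lines up with the stand's centre and the pin. Closing.

>>> move_arm(targets=[-1, 0, 0, 0, 0, 0, 0, 0.4, 0, 0, 0, 0, 0, 0, 1, 0, 0, 0, 0, 0, 0, 1, 0, 0, 0, 0, 0, 0, 1, 0, 0, 0, 0, 0, 0])

```text
clock: 3.9
tcp_pos: [0.4979, -0.3229, 0.0477]
orientation: [0.002, 3.141, -0.001]
ft_force: [0.6, 0.3, 1.2]
gripper_width: 0.146
gripper_force: 50.5
```

>>> move_arm(targets=[1, 0, 0, -0.2, 0, 0, 0, 1, 0, 0, -0.5, 0, 0, 0, 1, 0, 0, -0.8, 0, 0, 0, 1, 0, 0.3, -0.1, 0, 0, 0, 1, 0.1, 0.8, 0, 0, 0, 0])

```text
clock: 4.53
tcp_pos: [0.4939, -0.2786, 0.1119]
orientation: [0.003, 3.14, -0.001]
ft_force: [0.6, 0.2, -1.0]
gripper_width: 0.147
gripper_force: 48.7
```

>>> move_arm(targets=[1, 0.13, 1, 0, 0, 0, 0, 1, 0.13, 1, 0, 0, 0, 0, 1, 0.13, 1, 0, 0, 0, 0, 1, 0.13, 1, 0, 0, 0, 0, 1, 0.12, 0.8, 0, 0, 0, 0])

```text
clock: 5.15
tcp_pos: [0.4675, -0.0848, 0.1112]
orientation: [-0.001, -3.141, -0.0]
ft_force: [1.0, 0.4, -1.9]
gripper_width: 0.152
gripper_force: 48.8
```

>>> move_arm(targets=[1, 0.05, 0.7, 0, 0, 0, 0, 1, 0.045, 0.52, 0.2, 0, 0, 0, 1, 0, 0, 0.5, 0, 0, 0, 1, 0, 0, 0, 0, 0, 0, 1, 0, 0, 0, 0, 0, 0])

```text
clock: 5.78
tcp_pos: [0.4647, -0.038, 0.0838]
orientation: [0.002, 3.141, -0.0]
ft_force: [0.1, -0.3, -0.2]
gripper_width: 0.147
gripper_force: 48.8
```

```bash
python3 - <<'E'
from plant import *
from h import *
import cv2
st=observe();print(st["tcp_pos"],st["ft_force"])
out=np.zeros((560,800,3),np.uint8)
p,d=capture("side");np.save("s1.npy",p);out[:,:560]=cv2.resize(p[180:250,220:290],(560,560),interpolation=cv2.INTER_CUBIC)
p,d=capture("top");np.save("t1.npy",p);out[:240,560:]=cv2.resize(p[190:250,260:320],(240,240),interpolation=cv2.INTER_CUBIC)
print(observe()["tcp_pos"])
cv2.imwrite("pics/p1.png",out[:,:,::-1])
T=np.array(observe()["tcp_pos"]);x,y=T[:2];z=T[2]-.0397
print("pred tip side",pix("side",[x,y,z]),"pin collar",pix("side",[x,y,z+.022]),"bore",pix("side",[.4645,-.0383,.03]))
E
```

```text
[ 0.46468194 -0.03795031  0.08375417] [ 0.08110533 -0.2970892  -0.17984777]
[ 0.46491842 -0.03814251  0.0839346 ]
pred tip side [253.8922581  221.10516944] pin collar [253.87752607 211.86340808] bore [253.70491967 227.01696151]
```

View pics/p1.png

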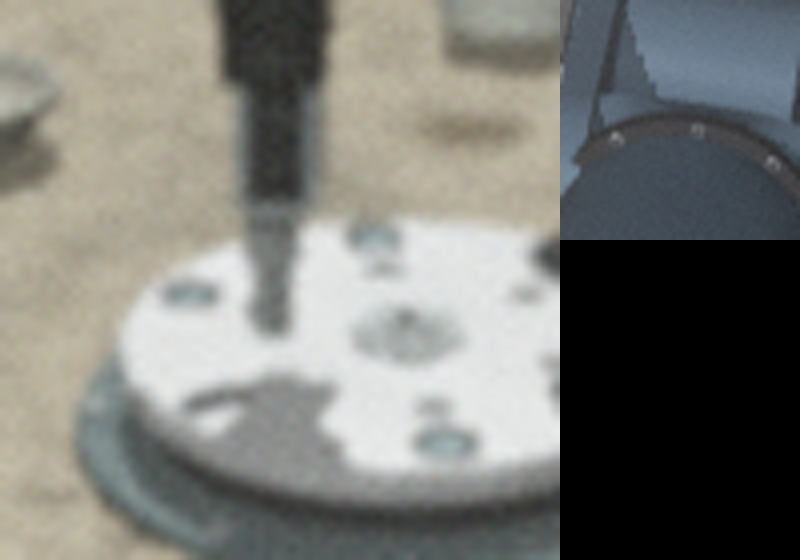

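The held pin's tip is at side px (254,221), as predicted. The bore is hidden in the gripper's shadow, so I'll fit the wheel axis from the side picture as a cross-check.

```bash
python3 - <<'E'
from h import *
from scipy.optimize import least_squares
np.set_printoptions(precision=4,suppress=True)
g=np.load("side0.npz")["p"].mean(2).astype(float);g1=np.load("s1.npy").mean(2).astype(float)
B={2:(380,250),3:(245,226),4:(228,164),5:(337,130),0:(460,153)};P={}
for k,(x,y) in B.items():
    u,v=(x+.5)/7-.5+220,(y+.5)/7-.5+195
    yy,xx=np.mgrid[round(v)-2:round(v)+3,round(u)-4:round(u)+5]
    bg=np.percentile(g[yy,xx],70);w=np.clip(bg-12-g[yy,xx],0,None);w[(abs(yy-v)>2)|(abs(xx-u)>3.5)]=0
    c=((w*xx).sum()/w.sum(),(w*yy).sum()/w.sum());P[k]=atz("side",*c,.029);print(k,np.array(c),P[k])
f=lambda p:np.concatenate([[p[0]+.045*np.cos(p[2]-k*np.pi/3)-q[0],p[1]+.045*np.sin(p[2]-k*np.pi/3)-q[1]] for k,q in P.items()])
r=least_squares(f,[.4986,-.009,.71]);print("axis side",r.x,abs(r.fun).max())
a=r.x[2]-np.pi;print("bore",r.x[:2]+.045*np.array([np.cos(a),np.sin(a)]))
# pin shank centre u, rows 213..219
for v in range(210,221):
    row=g1[v,246:264];w=np.clip(np.median(g1[v,[245,246,262,263]])-25-row,0,None);print(v,(w*np.arange(246,264)).sum()/w.sum() if w.sum() else 0,end=" ")
E
```

```text
2 [273.8813 230.7906] [ 0.5089 -0.0519  0.029 ]
3 [254.5202 226.8702] [ 0.4661 -0.0355  0.029 ]
4 [251.9824 218.19  ] [0.4574 0.0086 0.029 ]
5 [267.5931 212.968 ] [0.4918 0.0396 0.029 ]
0 [285.7888 216.0984] [0.5345 0.0248 0.029 ]
axis side [ 0.5002 -0.0058  0.7166] 0.0019677068674841813
bore [ 0.4663 -0.0354]
210 253.64608695652174 211 253.61200428724547 212 253.66859027205274 213 253.66781115879832 214 253.68658178256612 215 253.653531598513 216 253.22199592668022 217 253.24436741767764 218 253.30092059838893 219 253.40686735653807 220 253.5862403100775
```

The side view puts the bore about 2 mm farther in x. I'll correct by 1.7 mm and feel downward.

>>> move_arm(targets=[1, -0.042, 0, 0.15, 0, 0, 0, 1, 0, 0, 0.15, 0, 0, 0, 1, 0, 0, 0.05, 0, 0, 0, 1, 0, 0, 0.03, 0, 0, 0, 1, 0, 0, 0, 0, 0, 0])

```text
clock: 6.5
tcp_pos: [0.4663, -0.038, 0.0681]
orientation: [-0.001, -3.142, 0.0]
ft_force: [-0.9, -0.7, -1.0]
gripper_width: 0.146
gripper_force: 48.8
```

>>> move_arm(targets=[1, 0, 0, 0.025, 0, 0, 0, 1, 0, 0, 0.025, 0, 0, 0, 1, 0, 0, 0, 0, 0, 0])

```text
clock: 6.88
tcp_pos: [0.4663, -0.0379, 0.066]
orientation: [-0.001, -3.141, -0.0]
ft_force: [-0.4, -0.7, -1.3]
gripper_width: 0.151
gripper_force: 48.8
```

>>> move_arm(targets=[1, 0, 0, 0.05, 0, 0, 0, 1, 0, 0, 0.05, 0, 0, 0, 1, 0, 0, 0.05, 0, 0, 0, 1, 0, 0, 0, 0, 0, 0])

```text
clock: 7.38
tcp_pos: [0.4662, -0.038, 0.0599]
orientation: [-0.002, -3.141, -0.0]
ft_force: [-0.5, 0.6, -0.5]
gripper_width: 0.153
gripper_force: 48.8
```

The pin is in the bore at tip height of about 20 mm, with no side load. The axis estimate is (0.5003,-0.0087). Next I compute the arc rows.

```bash
python3 - <<'E'
import numpy as np
a=np.linspace(-2.4316,-0.20,16);p=.045*np.c_[np.cos(a),np.sin(a)];d=np.diff(p,axis=0)/.04
for i,r in enumerate(d): print(i,round(-r[0],3),round(r[1],3),[.5003+round(p[i+1,0],4),-.0087+round(p[i+1,1],4)])
E
```

```text
0 -0.118 -0.118 [np.float64(0.4709), np.float64(-0.0428)]
1 -0.134 -0.1 [np.float64(0.47629999999999995), np.float64(-0.0467)]
2 -0.148 -0.079 [np.float64(0.48219999999999996), np.float64(-0.0499)]
3 -0.158 -0.056 [np.float64(0.4885), np.float64(-0.0521)]
4 -0.164 -0.032 [np.float64(0.49499999999999994), np.float64(-0.053399999999999996)]
5 -0.167 -0.007 [np.float64(0.5016999999999999), np.float64(-0.0537)]
6 -0.166 0.018 [np.float64(0.5084), np.float64(-0.053)]
7 -0.162 0.042 [np.float64(0.5148999999999999), np.float64(-0.0513)]
8 -0.154 0.066 [np.float64(0.521), np.float64(-0.0487)]
9 -0.142 0.088 [np.float64(0.5267), np.float64(-0.0451)]
10 -0.128 0.108 [np.float64(0.5317999999999999), np.float64(-0.040799999999999996)]
11 -0.11 0.126 [np.float64(0.5362), np.float64(-0.0358)]
12 -0.091 0.141 [np.float64(0.5398), np.float64(-0.030199999999999998)]
13 -0.069 0.152 [np.float64(0.5426), np.float64(-0.0241)]
14 -0.045 0.161 [np.float64(0.5444), np.float64(-0.017599999999999998)]
```

>>> move_arm(targets=[1, -0.118, -0.118, 0, 0, 0, 0, 1, -0.134, -0.1, 0, 0, 0, 0, 1, 0, 0, 0, 0, 0, 0])

```text
clock: 7.75
tcp_pos: [0.477, -0.0472, 0.0601]
orientation: [0.002, 3.141, -0.001]
ft_force: [-0.4, 0.9, -0.8]
gripper_width: 0.147
gripper_force: 48.8
```

>>> move_arm(targets=[1, -0.148, -0.079, 0, 0, 0, 0, 1, -0.158, -0.056, 0, 0, 0, 0, 1, -0.164, -0.032, 0, 0, 0, 0])

```text
clock: 8.12
tcp_pos: [0.4953, -0.0535, 0.06]
orientation: [-0.001, -3.141, -0.0]
ft_force: [-3.8, 2.7, -0.9]
gripper_width: 0.148
gripper_force: 48.9
```

>>> move_arm(targets=[1, -0.167, 0.0, 0, 0, 0, 0, 1, -0.166, 0.02, 0, 0, 0, 0, 1, -0.162, 0.042, 0, 0, 0, 0])

```text
clock: 8.5
tcp_pos: [0.5155, -0.0511, 0.0601]
orientation: [0.001, 3.142, -0.001]
ft_force: [-3.6, -1.7, -0.7]
gripper_width: 0.148
gripper_force: 48.8
```

>>> move_arm(targets=[1, -0.154, 0.066, 0, 0, 0, 0, 1, -0.142, 0.088, 0, 0, 0, 0, 1, -0.128, 0.108, 0, 0, 0, 0])

```text
clock: 8.88
tcp_pos: [0.5325, -0.0403, 0.0602]
orientation: [0.001, 3.141, -0.0]
ft_force: [-2.5, -2.6, -1.0]
gripper_width: 0.147
gripper_force: 48.8
```

>>> move_arm(targets=[1, -0.108, 0.126, 0, 0, 0, 0, 1, -0.091, 0.141, 0, 0, 0, 0, 1, -0.069, 0.152, 0, 0, 0, 0, 1, 0, 0, 0, 0, 0, 0])

```text
clock: 9.38
tcp_pos: [0.5432, -0.023, 0.0602]
orientation: [0.001, 3.14, 0.001]
ft_force: [-0.4, 0.3, -2.4]
gripper_width: 0.15
gripper_force: 48.9
```

>>> move_arm(targets=[1, -0.045, 0.15, 0, 0, 0, 0, 1, 0, 0, 0.03, 0, 0, 0, 1, 0, 0, 0.015, 0, 0, 0, 1, 0, 0, 0, 0, 0, 0])

```text
clock: 9.88
tcp_pos: [0.5445, -0.0177, 0.0582]
orientation: [0.002, 3.142, 0.0]
ft_force: [0.3, 0.2, -0.7]
gripper_width: 0.153
gripper_force: 49.0
```

>>> move_arm(targets=[1, 0, 0, 0.013, 0, 0, 0, 1, 0, 0, 0, 0, 0, 0])

```text
clock: 10.12
tcp_pos: [0.5446, -0.0178, 0.058]
orientation: [0.002, 3.141, 0.0]
ft_force: [-0.4, 0.2, 2.2]
gripper_width: 0.149
gripper_force: 49.4
```

Contact at TCP z of about 58 mm. I'll add light preload and sweep with small steps.

>>> move_arm(targets=[1, 0, 0, 0.005, 0, 0, 0, 1, -0.011, 0.062, 0, 0, 0, 0, 1, 0, 0, 0, 0, 0, 0])

```text
clock: 10.5
tcp_pos: [0.5451, -0.0158, 0.0579]
orientation: [0.001, 3.141, -0.001]
ft_force: [-2.1, -3.1, 6.8]
gripper_width: 0.152
gripper_force: 49.8
```

>>> move_arm(targets=[1, -0.008, 0.062, 0, 0, 0, 0, 1, 0, 0, 0, 0, 0, 0])

```text
clock: 10.75
tcp_pos: [0.5454, -0.0134, 0.0579]
orientation: [0.001, 3.141, -0.002]
ft_force: [-2.2, -5.4, 4.8]
gripper_width: 0.144
gripper_force: 49.8
```

>>> move_arm(targets=[1, -0.004, 0.062, 0, 0, 0, 0, 1, 0, 0, 0, 0, 0, 0])

```text
clock: 11.0
tcp_pos: [0.5455, -0.0109, 0.0579]
orientation: [0.001, 3.141, -0.002]
ft_force: [-0.8, -4.2, 5.2]
gripper_width: 0.147
gripper_force: 49.8
```

>>> move_arm(targets=[1, 0, 0.062, 0, 0, 0, 0, 1, 0, 0, 0, 0, 0, 0])

```text
clock: 11.25
tcp_pos: [0.5456, -0.0083, 0.0578]
orientation: [0.001, 3.141, -0.001]
ft_force: [-1.1, -4.4, 4.6]
gripper_width: 0.146
gripper_force: 49.6
```

>>> move_arm(targets=[1, 0.002, 0.062, 0, 0, 0, 0, 1, 0, 0, 0, 0, 0, 0])

```text
clock: 11.5
tcp_pos: [0.5454, -0.0053, 0.0575]
orientation: [0.001, 3.141, -0.0]
ft_force: [0.6, -2.3, 0.5]
gripper_width: 0.148
gripper_force: 49.2
```

Vertical force fell to 0.5 N, so the pin is probably over the bore. I'll probe gently.

>>> move_arm(targets=[1, 0, 0, 0.015, 0, 0, 0, 1, 0, 0, 0, 0, 0, 0])

```text
clock: 11.75
tcp_pos: [0.5453, -0.0053, 0.0568]
orientation: [-0.002, -3.142, -0.0]
ft_force: [0.5, -2.0, 0.5]
gripper_width: 0.151
gripper_force: 49.2
```

>>> move_arm(targets=[1, 0, 0, 0.015, 0, 0, 0, 1, 0, 0, 0.015, 0, 0, 0, 1, 0, 0, 0, 0, 0, 0])

```text
clock: 12.12
tcp_pos: [0.5453, -0.0053, 0.0557]
orientation: [-0.002, -3.142, 0.0]
ft_force: [1.2, -1.8, -0.7]
gripper_width: 0.145
gripper_force: 49.2
```

>>> move_arm(targets=[1, 0, 0, 0.025, 0, 0, 0, 1, 0, 0, 0.025, 0, 0, 0, 1, 0, 0, 0, 0, 0, 0])

```text
clock: 12.5
tcp_pos: [0.5453, -0.0053, 0.0537]
orientation: [-0.001, -3.142, 0.0]
ft_force: [0.2, -3.1, -0.4]
gripper_width: 0.15
gripper_force: 49.1
```

>>> move_arm(targets=[1, 0, 0, 0.04, 0, 0, 0, 1, 0, 0, 0.04, 0, 0, 0, 1, 0, 0, 0.03, 0, 0, 0, 1, 0, 0, 0, 0, 0, 0])

```text
clock: 13.0
tcp_pos: [0.5453, -0.0053, 0.0492]
orientation: [-0.001, -3.141, 0.0]
ft_force: [0.8, -3.2, -1.2]
gripper_width: 0.147
gripper_force: 49.1
```

>>> move_arm(targets=[1, 0, -0.005, 0.02, 0, 0, 0, 1, 0, 0, 0.01, 0, 0, 0, 1, 0, 0, 0, 0, 0, 0])

```text
clock: 13.38
tcp_pos: [0.5453, -0.0055, 0.0481]
orientation: [-0.002, -3.141, -0.0]
ft_force: [0.5, -0.2, -1.4]
gripper_width: 0.151
gripper_force: 49.0
```

>>> move_arm(targets=[1, 0, 0, 0.01, 0, 0, 0, 1, 0, 0, 0, 0, 0, 0])

```text
clock: 13.62
tcp_pos: [0.5453, -0.0055, 0.0478]
orientation: [-0.002, -3.142, -0.0]
ft_force: [0.1, -1.4, 1.1]
gripper_width: 0.148
gripper_force: 49.2
```

>>> move_arm(targets=[1, 0, 0, 0.01, 0, 0, 0, 1, 0, 0, 0, 0, 0, 0])

```text
clock: 13.88
tcp_pos: [0.5453, -0.0055, 0.0475]
orientation: [0.002, 3.142, 0.0]
ft_force: [-0.6, -0.8, 4.0]
gripper_width: 0.146
gripper_force: 49.4
```

The collar is seated at 4 N. I'll open partly and rise.

>>> move_arm(targets=[0.4, 0, 0, 0, 0, 0, 0, 0.1, 0, 0, 0, 0, 0, 0, 0.1, 0, 0, 0, 0, 0, 0, 0.1, 0, 0, 0, 0, 0, 0])

```text
clock: 14.38
tcp_pos: [0.5453, -0.0055, 0.0473]
orientation: [-0.002, -3.142, -0.0]
ft_force: [0.6, -0.5, 0.3]
gripper_width: 0.448
gripper_force: 0.0
```

>>> move_arm(targets=[0.1, 0, 0, -0.3, 0, 0, 0, 0.1, 0, 0, -0.7, 0, 0, 0, 0.1, 0, 0, -1, 0, 0, 0, 0.1, 0, 0, -1, 0, 0, 0, 0.1, 0, 0, -1, 0, 0, 0])

```text
clock: 15.0
tcp_pos: [0.5452, -0.0055, 0.2096]
orientation: [0.002, 3.141, -0.0]
ft_force: [0.7, 0.1, -0.2]
gripper_width: 0.449
gripper_force: 0.0
```

>>> move_arm(targets=[0.1, 0.6, 1, 0, 0, 0, 0, 0.1, 0.6, 1, 0, 0, 0, 0, 0.1, 0.6, 1, 0, 0, 0, 0, 0.1, 0.6, 1, 0, 0, 0, 0, 0.1, 0.6, 1, 0, 0, 0, 0])

```text
clock: 15.62
tcp_pos: [0.4247, 0.1958, 0.2083]
orientation: [0.002, 3.141, 0.001]
ft_force: [0.2, 0.4, -0.9]
gripper_width: 0.447
gripper_force: 0.0
```

```bash
python3 - <<'E'
from plant import *
import cv2,numpy as np
st=observe();print(st["tcp_pos"],st["gripper_width"],st["ft_force"])
out=np.zeros((560,800,3),np.uint8)
p,d=capture("side");out[:,:480]=cv2.resize(p[175:259,240:312],(480,560),interpolation=cv2.INTER_CUBIC)
p,d=capture("top");out[:320,480:]=cv2.resize(p[170:270,230:330],(320,320),interpolation=cv2.INTER_CUBIC)
cv2.imwrite("pics/f1.png",out[:,:,::-1])
E
```

```text
[0.42465886 0.19575317 0.20829426] 0.44694080399023933 [ 0.23829605  0.39244886 -0.92793298]
```

View pics/f1.png

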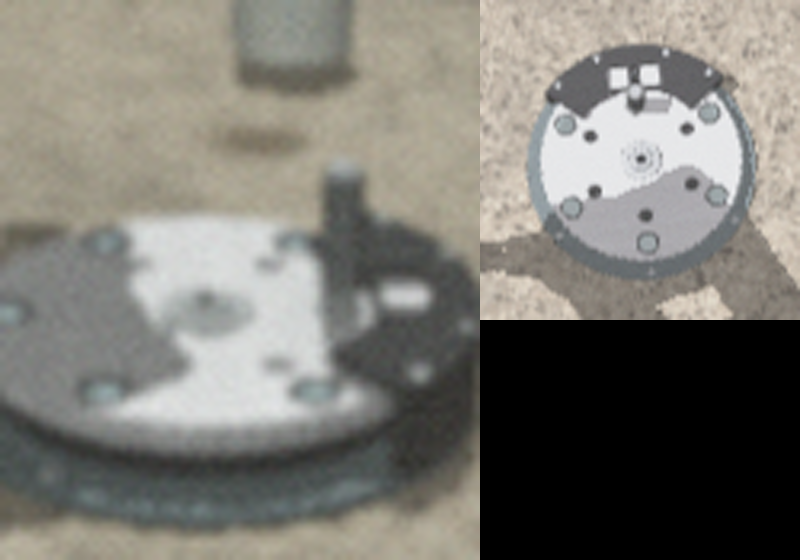

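The final picture shows the pin upright at (345,170) in the side crop. In the top crop the dark slit is in the window at about (634,76), and the five round apertures are all visible on the wheel. Handing in.

```bash
python3 -c "
from plant import *
print(finish_job())"
```

```text
the job is handed in; nothing more can be done
None
```

The job is handed in: the wheel is cranked so the slit shows in the window, and the pin is seated in the locking bore with its collar on the wheel, released, and the arm clear; the judge's result was not shown.

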